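Open the twist-lock bottle at the sorting station

TASK

Set the bottle clamp: turn its knob clockwise until the white pointer points at the red index mark. Then find out which way the blue cap on the clamped brown bottle unlocks (nobody marked it, and it can be either hand: one way it soon stops, the other way it turns about a sixth of a turn), unlock it and lift it straight off. Finish holding the cap still in the gripper, lifted about 5 cm clear of the bottle, with the knob left on its mark and nothing else around disturbed.

Things in the scene. Friction and masses are not known exactly. Their poses are not given: they have to be found in the camera images.
- knob_grip (a point): Black bar knob of the clamp on a grey housing (100 x 100 mm, top 80 mm above the mat). This point is on the knob's vertical axis, at mid-height of the bar. The bar is 50 mm long, 12 mm thick (grip it across this), from 91 to 117 mm above the mat, on a disc of 48 mm diameter. Its own x axis lies along the bar; the pointer end is at its -x.
- pointer (a point): White pointer of the knob: the point 30 mm from the knob's axis in the direction in which the white line on the bar points, 86 mm above the mat.
- index_mark (a point): Red index mark on the white dial under the knob: the point 30 mm from the knob's axis in the mark's direction, at the pointer's height; pointer and index points coincide when the knob is on the mark. The red block itself reaches from 33 to 45 mm. The dial does not move.
- clamp_knob (a joint): Turn of the knob in rad, grows clockwise seen from above, range 0 to 2.4; it starts 0.4 to 1.4 rad short of the mark and stays where it is left (friction about 0.04 N m).
- cap_center (a point): Blue ribbed twist cap, 47 mm diameter, 36 mm tall, about 60 g, loose on the neck of the clamped brown bottle: its centre, half-way up (its top stands 196 mm above the mat). Axis vertical. The neck below it is 31 mm in diameter down to 142 mm above the mat, where the bottle's shoulders begin.
- cap: The same blue cap; origin at the centre of its underside, z up. Lugs hold it down. In one hidden direction it stops after 5 to 17 degrees; in the other it turns easily through 50 degrees and stops at 57 to 72. Turned 48 degrees or more that way it lifts off freely (ease it back a little if it is pressed against the stop).
- neck_rim (a point): Centre of the bottle's neck rim, 180 mm above the mat, 2 mm above the seated cap's centre. The bottle is fixed in the clamp stand (body 72 mm diameter), its axis 170 mm from the knob's axis.
- stand: The fixed clamp stand with the brown bottle: steel plate 110 x 290 x 20 mm, origin under its centre on the mat, long side along its y; knob at +y 85 mm, bottle at -y 85 mm.
- can_c (a point): Crushed aluminium can, 66 mm diameter, 43 mm tall, bystander: its centre.
- cup_rim (a point): White ceramic mug, 80 mm diameter plus a handle, 85 mm tall, bystander: centre of its mouth.
- deli_rim (a point): Transparent deli container, 100 mm diameter, 70 mm tall, bystander: centre of its mouth.
- brown_c (a point): Second, loose brown glass bottle, 60 mm diameter, 170 mm tall, bystander: its centre.
- small_cap_center (a point): Small loose blue bottle cap, 32 mm diameter, 14 mm tall, lying on the mat, bystander: its centre.
Not all that is in view belongs to the job. Of the things that look like the cap, the largest one is meant.

How it is judged:
By the outcome, as a careful person would: the job done as asked, in the order asked, and still so for the second after the job is handed in, while the arm keeps its last pose, push and grip.
It also fails if it takes over 72 s, if anything falls off the work surface, if the arm or the gripper's body presses on something with over 40 N, if the wrist force passes 120 N, or if a joint passes its speed limit or range.

ROBOT

A 6-joint arm with a two-finger parallel gripper is mounted at the origin on the work surface. World frame = base frame: x ahead of the robot, y to its left, z up, the work surface at z = 0. Lengths are in m, angles in rad, forces in N, time in s.
With the tool pointing down it reaches from about 0.35 to 0.775 m from the base axis. Payload 5.5 kg.
Tool frame: the origin (TCP) lies between the finger pads; the fingertips stand 14 mm ahead of it and the grasp point (between the pads) lies 5 mm behind it; z points along the fingers, y is the line along which they close (so a half turn about z gives the same grasp; the last joint's range is limited). The gripper opens to 85 mm and grips with 20 to 120 N. Pads are 22 mm wide; open, the fingers measure 114 mm over their backs; the gripper's body (76 mm by 85 mm) begins 54 mm behind the grasp point. The pads swing forward as they close: fully open they stand 13 mm farther back than shut.
Start: joints at [0.975, 0.313, 0.046, 1.304, 0, 1.431], TCP at [0.253, 0.516, 0.245] pointing down, gripper open.
Joint ranges: [-2.76, 2.76], [-0.86, 1.69], [-1.03, 1.26], [-2.2, 2.34], [-1.47, 1.5], [-3.14, 3.14]. Speed limits (rad/s): [2.57, 2.57, 3.14, 3.14, 3.14, 3.14].

INTERFACE

Orientations are given as a unit quaternion [w, x, y, z].
In Python, from bench import arm gives the robot as it stands.
- The arm moves only by the shell command python3 -m handwheel 'ROWS' [FORCE]. ROWS is JSON, a list of rows, each a list of 7 numbers: the turn, a rotation vector about the tool's x, y, z in rad, then the shift along the tool's x, y, z in cm, then the closure in counts, from 0 (fully open) to 255 (shut). In form: [[rx, ry, rz, tx, ty, tz, fingers], ...]. A call has 1 to 10 rows; each row is the pose to reach, as a shift and turn from the pose commanded when the call began, along the tool's axes at that moment; what a row does not reach only later rows make up. A row lasts 1/12 s, in which the tool goes at most 41.7 mm and 7.16 degrees, less where a joint would pass 70% of its speed; a pose out of reach is approached as far as the arm can. A call with a gripper value outside its range is refused whole. The fingers move at their own pace and stop on an object; FORCE is the grip in N (left out, the last holds). Time passes only in rows, so rows that repeat a pose let the fingers close. It gives the time, the measured TCP pose, the force, the opening and the grip force at its end, in the units of the state.
- arm.read_state(): the state, without advancing time (a new reading comes with each control period).
- arm.grab_frame(name): name is "scene" or "top" or "wrist"; returns a dict with "color" (384x512x3 uint8, blue, green, red), "intrinsics" (3x3 intrinsics, pixels), "R" (3x3) and "t" (3): a world point X has camera coordinates R X + t. Camera axes: x right, y down, z forward; pixel columns grow to the right and rows downward; lengths in m; the calibration is good to about 2 mm. The wrist camera is an equidistant fisheye: a pixel r from the principal point sees the ray r / f radians off the axis. A picture is of the moment at which its call begins. There is no depth.
- arm.finish_job(): hands the job in; it is judged then, once.
The state is a dict: "clock": time; "joint_pos": joint angles; "qvel": joint speeds; "joint_efforts": joint torques, N m; "eef_pos": TCP position; "tool_rot": TCP orientation; "contact_force": force on the tool from outside, world axes, zero at the start; "wrist_torque": the same for the moment, N m; "opening": opening from 0.0 (shut) to 1.0 (fully open); "grip_force": force on a finger pad.
Only numpy, scipy, OpenCV 4.12 (cv2) and the standard library are available. Lean on these libraries where they do the work, as an engineer would, in place of code of your own. Each camera call takes 0.05 s, during which the arm holds its last target. There are 200 camera calls.

## Working session

There is one attempt and no reset: what is moved stays moved. The work goes in short steps, Python scripts to look and compute and a shell command to move; the robot and the scene stay as the last step left them, time stands still between calls to the robot, and variables do not carry over. Pictures are saved under pics/ and viewed, at most 10 in all, crops included, and the job is handed in when it is done.

```bash
ls; mkdir -p pics
python3 - <<'E'
from bench import arm
import cv2,numpy as np
a=arm.grab_frame("scene");b=arm.grab_frame("top")
for n,f in(("s0",a),("t0",b)):
    cv2.imwrite(f"pics/{n}.png",f["color"]);np.savez(f"pics/{n}.npz",**f)
    print(n,f["intrinsics"].tolist(),f["R"].round(3).tolist(),f["t"].round(3).tolist())
cv2.imwrite("pics/both.png",np.vstack([cv2.resize(a["color"],(400,300)),cv2.resize(b["color"],(400,300))]))
print(arm.read_state())
E
```

```text
pics
s0 [[418.41949564906184, 0.0, 258.54169005068155], [0.0, 418.41949564906184, 190.48035590691438], [0.0, 0.0, 1.0]] [[0.439, 0.898, 0.01], [0.78, -0.376, -0.5], [-0.446, 0.227, -0.866]] [-0.247, -0.335, 1.387]
t0 [[393.1755110835361, 0.0, 254.94558185261405], [0.0, 393.1755110835361, 191.61184245771253], [0.0, 0.0, 1.0]] [[-0.019, -1.0, 0.009], [-0.983, 0.017, -0.181], [0.181, -0.012, -0.983]] [0.01, 0.531, 1.309]
{'clock': 0.1, 'joint_pos': array([9.75404508e-01, 3.13934424e-01, 4.50739670e-02, 1.30359915e+00,
       2.36522046e-05, 1.43119460e+00]), 'qvel': array([ 0.00035639, -0.0019105 ,  0.00379221, -0.00107101,  0.00017426,
       -0.00123802]), 'joint_efforts': array([ 2.20329872e-03, -4.81726348e+01,  2.99244136e+01,  1.26996651e-02,
       -1.23633549e-04, -5.23778056e-06]), 'eef_pos': array([0.25285313, 0.51593087, 0.24448522]), 'tool_rot': array([-3.09828955e-04,  2.25927430e-01,  9.74143780e-01, -7.71863443e-04]), 'contact_force': array([-0.19304028, -1.4814874 , -0.22650971]), 'wrist_torque': array([ 0.00321852, -0.06872524,  0.02467142]), 'grip_force': 0.0, 'opening': 1.0015142610541707}
```

View pics/s0.png

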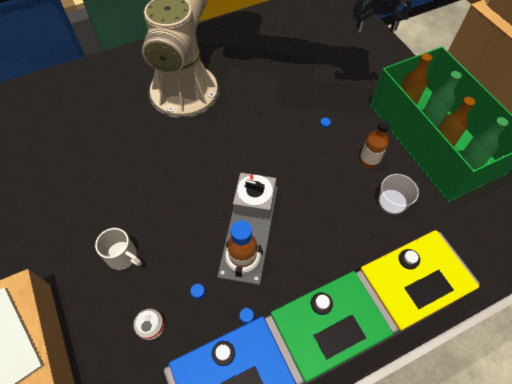

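View pics/t0.png

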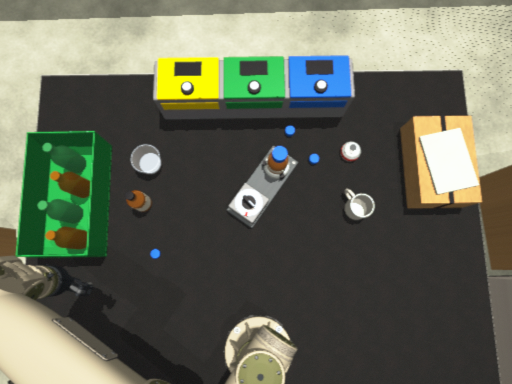

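The scene view shows the knob's dial at about (255,188) and the cap at about (241,232). The top view shows the dial at about (248,203), the red mark just below it, and the cap at about (279,154). Next I'll measure them.

```bash
cat > h.py <<'E'
import numpy as np,cv2
def ray(f,u,v):
    K=f["intrinsics"];R=f["R"];d=R.T@np.linalg.inv(K)@np.array([u,v,1.]);return -R.T@f["t"],d
def onz(f,u,v,z):
    c,d=ray(f,u,v);return c+d*(z-c[2])/d[2]
def proj(f,X):
    p=f["intrinsics"]@(f["R"]@np.asarray(X)+f["t"]);return p[:2]/p[2]
def blobs(m,mn=3):
    n,l,s,c=cv2.connectedComponentsWithStats(m.astype(np.uint8));return [(c[i].round(2).tolist(),int(s[i,4])) for i in range(1,n) if s[i,4]>=mn]
def tri(fs,uvs):
    A=np.zeros((3,3));b=np.zeros(3)
    for f,(u,v) in zip(fs,uvs):
        c,d=ray(f,u,v);d/=np.linalg.norm(d);P=np.eye(3)-np.outer(d,d);A+=P;b+=P@c
    return np.linalg.solve(A,b)
E
python3 - <<'E'
from h import *
F={n:dict(np.load(f"pics/{n}0.npz")) for n in "st"}
W={"s":(205,165,285,290),"t":(220,140,305,230)}
tiles=[]
for n,f in F.items():
    x0,y0,x1,y1=W[n];im=f["color"].astype(int);c=im[y0:y1,x0:x1];B,G,R=c[...,0],c[...,1],c[...,2]
    off=lambda L:[([p[0]+x0,p[1]+y0],a) for p,a in L]
    print(n,"blue",off(blobs((B>R+60)&(B>G+40),10)))
    print(n,"red",off(blobs((R>120)&(G<90)&(B<90)&(R>G+80))))
    w=off(blobs((c.min(2)>190),15));print(n,"white",w)
    for q,a in w: print("   z=.08",onz(f,*q,.08).round(4),a)
    for q,a in off(blobs((R>120)&(G<90)&(B<90)&(R>G+80))): print("   red",onz(f,*q,.086).round(4))
    t=f["color"][y0:y1,x0:x1];tiles.append(cv2.resize(t,(390,580),interpolation=cv2.INTER_CUBIC) if n=="s" else cv2.resize(t,(400,424),interpolation=cv2.INTER_CUBIC))
tiles[1]=cv2.copyMakeBorder(tiles[1],0,156,0,0,0)
cv2.imwrite("pics/z0.png",np.hstack(tiles))
E
```

```text
s blue [([240.84, 231.62], 415)]
s red [([251.14, 176.71], 7)]
s white [([254.76, 190.62], 554), ([229.4, 260.33], 45), ([251.98, 262.90999999999997], 54)]
   z=.08 [0.4916 0.0226 0.08  ] 554
   z=.08 [ 0.6393 -0.1166  0.08  ] 45
   z=.08 [ 0.6689 -0.0705  0.08  ] 54
   red [0.4518 0.0311 0.086 ]
t blue [([279.33, 153.25], 205)]
t red []
t white [([286.2, 169.12], 25), ([248.74, 202.1], 618)]
   z=.08 [ 0.6012 -0.1067  0.08  ] 25
   z=.08 [0.4896 0.0228 0.08  ] 618
```

View pics/z0.png

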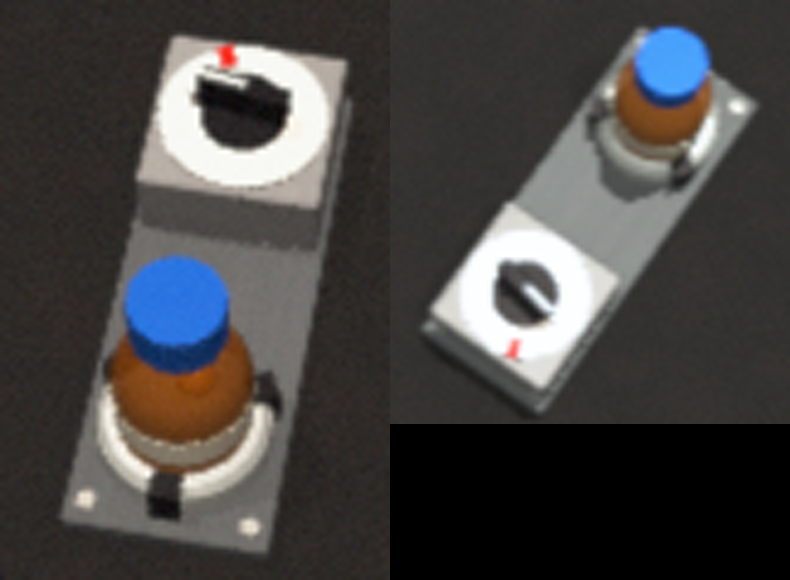

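The crops show the dial, a white pointer toward the lower right in the top view, the red mark at the bottom, and the cap above. The needed clockwise turn is about 1 rad. Now for precise directions.

```bash
python3 - <<'E'
from h import *
F={n:dict(np.load(f"pics/{n}0.npz")) for n in "st"}
W={"s":(205,165,285,290),"t":(220,140,305,230)}
caps=[]
for n,f in F.items():
    x0,y0,x1,y1=W[n];c=f["color"].astype(int)[y0:y1,x0:x1];B,G,R=c[...,0],c[...,1],c[...,2]
    m=(c.min(2)>200).astype(np.uint8);cs,_=cv2.findContours(m,0,1);k=max(cs,key=cv2.contourArea)
    e=cv2.fitEllipse(cv2.convexHull(k));C=np.array(e[0])+[x0,y0];print(n,e)
    P=onz(f,*C,.083);print("dial centre",P.round(4))
    h=np.zeros_like(m);cv2.drawContours(h,[cv2.convexHull(k)],-1,1,-1)
    ys,xs=np.nonzero((R>G+40)&(R>B+40)&(cv2.dilate(h,np.ones((5,5)))>0));w=(R-G)[ys,xs]
    if n=="t" or n=="s":
        u=np.average(xs,weights=w)+x0;v=np.average(ys,weights=w)+y0
        Q=onz(f,u,v,.086);d=Q-P;print("red",u,v,Q.round(4),np.hypot(*d[:2]),"ang",np.degrees(np.arctan2(d[1],d[0])))
    ys,xs=np.nonzero((c.max(2)<45)&(h>0));print(len(xs))
    ws=[]
    mb=(B>R+60)&(B>G+40);ys,xs=np.nonzero(mb);X=np.stack([xs+x0,ys+y0],1).astype(np.float32)
    caps.append(X.mean(0));print("cap blob@.19",onz(f,*X.mean(0),.19).round(4))
print("cap tri",tri([F["s"],F["t"]],caps))
E
python3 - <<'E'
import numpy as np
from scipy.spatial.transform import Rotation as Ro
R=Ro.from_quat([2.2593e-1,.97414,-.0007,-.0003]);print(R.as_matrix().round(3))
E
```

```text
s ((49.42125701904297, 24.606958389282227), (29.84024429321289, 35.00214385986328), 90.35214233398438)
dial centre [0.49   0.0224 0.083 ]
red 251.0868263473054 176.59805389221557 [0.4514 0.0311 0.086 ] 0.03947173218950783 ang 167.27381572426796
166
cap blob@.19 [ 0.6294 -0.0784  0.19  ]
t ((28.99347496032715, 62.61018753051758), (32.77424240112305, 33.926719665527344), 100.97074127197266)
dial centre [0.4874 0.022  0.083 ]
red 245.81040462427745 213.63583815028903 [0.4501 0.0331 0.086 ] 0.03894518906898134 ang 163.36707787024912
18
cap blob@.19 [ 0.6262 -0.0763  0.19  ]
cap tri [ 0.6274423  -0.07710923  0.18500861]
[[-0.898  0.44  -0.001]
 [ 0.44   0.898 -0.001]
 [ 0.    -0.001 -1.   ]]
```

```bash
python3 -m handwheel '[[0,0,-1.222,-42.8,-34.0,0,0],[0,0,-1.222,-42.8,-34.0,0,0],[0,0,-1.222,-42.8,-34.0,0,0],[0,0,-1.222,-42.8,-34.0,0,0],[0,0,-1.222,-42.8,-34.0,0,0],[0,0,-1.222,-42.8,-34.0,0,0],[0,0,-1.222,-42.8,-34.0,0,0],[0,0,-1.222,-42.8,-34.0,0,0],[0,0,-1.222,-42.8,-34.0,0,0],[0,0,-1.222,-42.8,-34.0,0,0]]' 30
cat >> h.py <<'E'
from scipy.spatial.transform import Rotation as Ro
def st(target=None,yaw=None):
    from bench import arm
    s=arm.read_state();w,x,y,z=s["tool_rot"];M=Ro.from_quat([x,y,z,w]).as_matrix()
    print("clock",round(s["clock"],2),"pos",s["eef_pos"].round(4),"yaw_y",np.degrees(np.arctan2(M[1,1],M[0,1])).round(2),"zax",M[:,2].round(4),"F",s["contact_force"].round(1),"T",s["wrist_torque"].round(2),"open",round(s["opening"],3),"grip",round(s["grip_force"],1),"j",s["joint_pos"].round(3))
    if target is not None: print("tool shift cm",(M.T@(np.array(target)-s["eef_pos"])*100).round(2))
    return s,M
E
python3 -c "
from h import *
st([.488,.0222,.245])"
```

```text
clock: 0.93
eef_pos: [0.4122, 0.1833, 0.2452]
tool_rot: [-0.0, -0.32, 0.948, 0.0]
contact_force: [0.8, -0.2, 0.4]
opening: 0.998
grip_force: 0.0
clock 0.93 pos [0.4122 0.1833 0.2452] yaw_y 127.27 zax [-3.e-04  0.e+00 -1.e+00] F [ 0.8 -0.2  0.4] T [ 0.   -0.08  0.02] open 0.998 grip 0.0 j [ 0.24   0.074 -0.252  1.245  0.    -0.41 ]
tool shift cm [  3.72 -17.41   0.02]
```

```bash
python3 -m handwheel '[[0,0,-0.117,3.7,-17.4,0,0],[0,0,-0.117,3.7,-17.4,0,0],[0,0,-0.117,3.7,-17.4,0,0],[0,0,-0.117,3.7,-17.4,0,0],[0,0,-0.117,3.7,-17.4,0,0],[0,0,-0.117,3.7,-17.4,0,0],[0,0,-0.117,3.7,-17.4,0,0]]' >/dev/null
python3 - <<'E'
from h import *
from bench import arm
st([.488,.0222,.108])
f=arm.grab_frame("wrist");np.savez("pics/w1.npz",**f);cv2.imwrite("pics/w1.png",f["color"])
print(f["intrinsics"].tolist(),"cam",(-f["R"].T@f["t"]).round(3),f["R"].round(3).tolist())
E
```

```text
clock 1.52 pos [0.4869 0.0229 0.2448] yaw_y 133.53 zax [-1.5e-03  6.0e-04 -1.0e+00] F [ 0.7  0.4 -0.1] T [ 0.01  0.07 -0.01] open 0.999 grip 0.0 j [-0.118  0.145 -0.172  1.255  0.    -0.878]
tool shift cm [-0.04 -0.14 13.68]
[[297.3186396354542, 0.0, 253.5809037883139], [0.0, 297.3186396354542, 194.52546345662978], [0.0, 0.0, 1.0]] cam [ 0.439 -0.024  0.374] [[-0.688, 0.726, 0.001], [0.701, 0.664, 0.259], [0.187, 0.179, -0.966]]
```

View pics/w1.png

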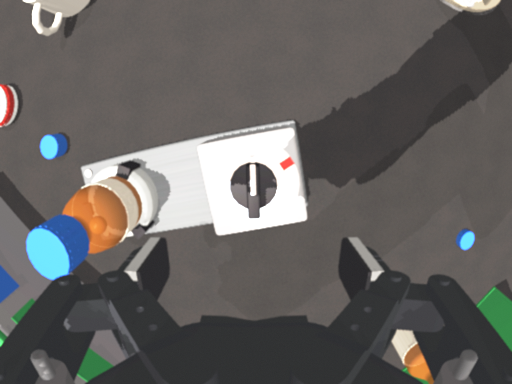

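The wrist view shows the bar upright in the image at x=254 with the white pointer end up at (253,166), the red mark at (287,163) and the cap at about (57,247).

```bash
cat >> h.py <<'E'
def fonz(f,u,v,z):
    K=f["intrinsics"];a=(np.array([u,v])-K[:2,2])/K[0,0];th=np.linalg.norm(a);d=np.append(a/th*np.sin(th),np.cos(th))
    d=f["R"].T@d;c=-f["R"].T@f["t"];return c+d*(z-c[2])/d[2]
def dial(f,box):
    x0,y0,x1,y1=box;c=f["color"][y0:y1,x0:x1].astype(int);B,G,R=c[...,0],c[...,1],c[...,2]
    P=lambda m,z:np.array([fonz(f,x+x0,y+y0,z)[:2] for y,x in zip(*np.nonzero(m))])
    n,l,s,q=cv2.connectedComponentsWithStats((c.max(2)<90).astype(np.uint8))
    i=1+np.argmax(s[1:,4]);cs,_=cv2.findContours((l==i).astype(np.uint8),0,1);k=max(cs,key=cv2.contourArea);h=np.zeros(l.shape,np.uint8);cv2.drawContours(h,[cv2.convexHull(k)],-1,1,-1)
    C=P(h,.095).mean(0)
    red=P((R>G+80)&(R>B+80),.086).mean(0)
    w=P((c.min(2)>180)&(cv2.erode(h,np.ones((3,3)))>0),.117)
    wc=w.mean(0);_,_,v=np.linalg.svd(w-wc);v=v[0]*np.sign(v[0]@(wc-C))
    an=lambda d:np.degrees(np.arctan2(d[1],d[0]))%360
    print("knob disc C",C.round(4),"red",red.round(4),"white mean",wc.round(4),len(w),"red ang",an(red-C),"line dir",an(v),"mean dir",an(wc-C))
    return C
E
python3 - <<'E'
from h import *
f=dict(np.load("pics/w1.npz"))
dial(f,(215,145,296,225))
c=f["color"].astype(int);B,G,R=c[...,0],c[...,1],c[...,2]
m=(B>R+60)&(B>G+20)
bl=max(blobs(m[180:300,0:110]),key=lambda t:t[1]);u,v=bl[0];print(bl,fonz(f,u,v+180,.182))
# bar black
bk=(c.max(2)<45)[140:225,215:296];print(blobs(bk,20))
E
```

```text
h.py:33: RuntimeWarning: Mean of empty slice.
  wc=w.mean(0);_,_,v=np.linalg.svd(w-wc);v=v[0]*np.sign(v[0]@(wc-C))
  ret = ret.dtype.type(ret / rcount)
Traceback (most recent call last):
  File "h.py", line 33, in dial
    wc=w.mean(0);_,_,v=np.linalg.svd(w-wc);v=v[0]*np.sign(v[0]@(wc-C))
                       ~~~~~~~~~~~~~^^^^^^
numpy.linalg.LinAlgError: 1-dimensional array given. Array must be at least two-dimensional
```

```bash
sed -i 's/    i=1+np.argmax(s\[1:,4\]);/    qq=np.array([(abs(q[j]-np.array([(x1-x0)\/2,(y1-y0)\/2])).sum() if s[j,4]>150 else 1e9) for j in range(1,n)]);i=1+np.argmin(qq);/' h.py
python3 - <<'E'
from h import *
f=dict(np.load("pics/w1.npz"))
dial(f,(215,145,296,225))
c=f["color"].astype(int);B,G,R=c[...,0],c[...,1],c[...,2]
m=(B>R+60)&(B>G+20)
bl=max(blobs(m[180:300,0:110]),key=lambda t:t[1]);u,v=bl[0];print(bl,fonz(f,u,v+180,.182))
E
```

```text
h.py:33: RuntimeWarning: Mean of empty slice.
  wc=w.mean(0);_,_,v=np.linalg.svd(w-wc);v=v[0]*np.sign(v[0]@(wc-C))
  ret = ret.dtype.type(ret / rcount)
Traceback (most recent call last):
  File "h.py", line 33, in dial
    wc=w.mean(0);_,_,v=np.linalg.svd(w-wc);v=v[0]*np.sign(v[0]@(wc-C))
                       ~~~~~~~~~~~~~^^^^^^
numpy.linalg.LinAlgError: 1-dimensional array given. Array must be at least two-dimensional
```

Run:
```python
from h import *
f=dict(np.load("pics/w1.npz"));g=f["color"].max(2)
for y in range(158,222,3): print(y,g[y,226:282:2].tolist())
```

```text
158 [255, 255, 255, 255, 255, 255, 255, 255, 255, 255, 255, 255, 255, 255, 255, 255, 255, 255, 255, 255, 255, 255, 255, 255, 255, 255, 255, 255]
161 [255, 255, 255, 255, 255, 255, 255, 255, 255, 255, 255, 255, 255, 255, 255, 255, 255, 255, 255, 255, 255, 255, 255, 255, 255, 255, 255, 255]
164 [255, 255, 255, 255, 255, 255, 255, 255, 247, 155, 72, 36, 168, 222, 191, 41, 43, 90, 135, 239, 255, 255, 255, 255, 255, 255, 255, 255]
167 [255, 255, 255, 255, 255, 255, 210, 78, 77, 78, 57, 59, 255, 255, 255, 90, 59, 77, 81, 77, 84, 223, 255, 255, 255, 255, 255, 255]
170 [255, 255, 255, 255, 255, 114, 72, 75, 75, 77, 56, 65, 255, 255, 255, 98, 62, 75, 77, 77, 78, 75, 95, 255, 255, 255, 255, 255]
173 [255, 255, 255, 255, 91, 71, 75, 74, 75, 74, 56, 64, 249, 255, 255, 104, 60, 73, 77, 77, 77, 77, 75, 90, 255, 255, 255, 255]
176 [255, 255, 255, 146, 70, 74, 74, 75, 75, 75, 57, 64, 239, 255, 255, 117, 61, 71, 77, 77, 77, 77, 76, 75, 130, 255, 255, 255]
179 [255, 255, 230, 70, 73, 72, 72, 72, 72, 75, 59, 61, 239, 255, 255, 124, 61, 69, 75, 76, 78, 77, 76, 89, 112, 221, 255, 255]
182 [255, 255, 223,
[... 1253 characters left out ...]
55, 255, 255, 255, 255, 255, 255, 255, 174, 125, 122, 119, 113, 98, 255, 255, 255, 255, 255, 255, 255, 255, 255, 255, 255]
212 [255, 255, 255, 255, 255, 255, 255, 255, 255, 255, 255, 217, 122, 119, 114, 110, 96, 255, 255, 255, 255, 255, 255, 255, 255, 255, 255, 255]
215 [255, 255, 255, 255, 255, 255, 255, 255, 255, 255, 255, 225, 117, 116, 111, 108, 94, 255, 255, 255, 255, 255, 255, 255, 255, 255, 255, 255]
218 [255, 255, 255, 255, 255, 255, 255, 255, 255, 255, 255, 255, 237, 239, 245, 252, 255, 255, 255, 255, 255, 255, 255, 255, 255, 255, 255, 255]
221 [255, 255, 255, 255, 255, 255, 255, 255, 255, 255, 255, 255, 255, 255, 255, 255, 255, 255, 255, 255, 255, 255, 255, 255, 255, 255, 255, 255]
```

```bash
sed -i 's/c.max(2)<90/c.max(2)<180/' h.py
python3 - <<'E'
from h import *
f=dict(np.load("pics/w1.npz"))
dial(f,(215,145,280,225))
print("disc",fonz(f,253.7,185,.090),)
a,b=fonz(f,254.4,165.5,.117),fonz(f,255.2,217.3,.117);print("line ends",a,b,(a+b)/2,np.linalg.norm(a-b),np.degrees(np.arctan2(*(a-b)[1::-1]))%360)
c=f["color"].astype(int);B,G,R=c[...,0],c[...,1],c[...,2]
y,x=np.nonzero(((R>G+80)&(R>B+80))[150:178,270:300]);r=fonz(f,x.mean()+270,y.mean()+150,.086);print("red",r)
m=(B>R+60)&(B>G+20)
bl=max(blobs(m[180:300,0:110]),key=lambda t:t[1]);u,v=bl[0];print(bl,fonz(f,u,v+180,.182))
E
```

```text
knob disc C [0.4885 0.0232] red nan white mean [0.4835 0.0176] 226 red ang nan line dir 223.55828498159028 mean dir 228.15157018808736
disc [0.48699584 0.02248533 0.09      ]
line ends [0.46929704 0.00649311 0.117     ] [0.5034983  0.03997456 0.117     ] [0.48639767 0.02323383 0.117     ] 0.047861610586569014 224.39067800387647
red [0.44924579 0.03111906 0.086     ]
([56.68, 66.41], 2999) [ 0.62332671 -0.07733682  0.182     ]h.py:31: RuntimeWarning: Mean of empty slice.
  red=P((R>G+80)&(R>B+80),.086).mean(0)
  ret = ret.dtype.type(ret / rcount)
```

```bash
python3 -m handwheel '[[0,0,-0.008,0,0,4,120],[0,0,-0.008,0,0,8,120],[0,0,-0.008,0,0,11,120],[0,0,-0.008,0,0,13,120],[0,0,-0.008,0,0,13.7,120],[0,0,-0.008,0,0,13.7,120],[0,0,-0.008,0,0,13.7,120]]' 30
python3 -c "
from h import *
st([.487,.0228,.108])"
```

```text
clock: 2.15
eef_pos: [0.4872, 0.0246, 0.1092]
tool_rot: [0.0, -0.376, 0.926, -0.0]
contact_force: [0.7, -0.1, 0.1]
opening: 0.529
grip_force: 0.0
clock 2.15 pos [0.4872 0.0246 0.1092] yaw_y 134.22 zax [ 5.e-04  2.e-04 -1.e+00] F [ 0.7 -0.1  0.1] T [-0.01  0.03 -0.04] open 0.529 grip 0.0 j [-0.114  0.234 -0.411  0.926  0.    -0.886]
tool shift cm [ 0.14 -0.11  0.12]
```

```bash
python3 -m handwheel '[[0,0,0,0.14,-0.11,0.1,120],[0,0,0,0.14,-0.11,0.1,255],[0,0,0,0.14,-0.11,0.1,255],[0,0,0,0.14,-0.11,0.1,255],[0,0,0,0.14,-0.11,0.1,255],[0,0,0,0.14,-0.11,0.1,255],[0,0,0,0.14,-0.11,0.1,255],[0,0,0,0.14,-0.11,0.1,255]]' 30
python3 -c "
from h import *
st([.487,.0228,.108])"
```

```text
clock: 2.82
eef_pos: [0.4873, 0.0223, 0.1086]
tool_rot: [0.001, -0.376, 0.927, 0.0]
contact_force: [-2.6, 2.5, 5.1]
opening: 0.132
grip_force: 32.5
clock 2.82 pos [0.4873 0.0223 0.1086] yaw_y 134.14 zax [ 0.0015  0.0011 -1.    ] F [-2.6  2.5  5.1] T [0.44 0.34 0.04] open 0.132 grip 32.5 j [-0.12   0.234 -0.413  0.923  0.001 -0.89 ]
tool shift cm [-0.01  0.05  0.06]
```

```bash
python3 -m handwheel '[[0,0,0.12,0,0,0,255],[0,0,0.24,0,0,0,255],[0,0,0.36,0,0,0,255],[0,0,0.48,0,0,0,255],[0,0,0.60,0,0,0,255],[0,0,0.72,0,0,0,255],[0,0,0.84,0,0,0,255],[0,0,0.94,0,0,0,255],[0,0,0.97,0,0,0,255],[0,0,0.97,0,0,0,255]]'
python3 - <<'E'
from h import *
from bench import arm
st([.487,.0228,.108])
F={}
for n in("wrist","scene","top"):
    F[n]=f=arm.grab_frame(n);np.savez(f"pics/{n}2.npz",**f)
z=lambda c,s:cv2.resize(c,s,interpolation=cv2.INTER_CUBIC)
cv2.imwrite("pics/z2.png",np.hstack([z(F["wrist"]["color"][60:300,100:400],(500,400)),z(F["scene"]["color"][165:225,225:285],(300,400))]))
E
```

```text
clock: 3.65
eef_pos: [0.4867, 0.0239, 0.1086]
tool_rot: [0.0, 0.1, 0.995, 0.002]
contact_force: [-3.5, 8.1, 6.9]
opening: 0.129
grip_force: 32.7
clock 3.65 pos [0.4867 0.0239 0.1086] yaw_y 78.54 zax [ 8.0e-04  4.5e-03 -1.0e+00] F [-3.5  8.1  6.9] T [ 1.53  0.56 -0.01] open 0.129 grip 32.7 j [-0.119  0.234 -0.413  0.924  0.005  0.081]
tool shift cm [-0.05 -0.1   0.05]
```

View pics/z2.png

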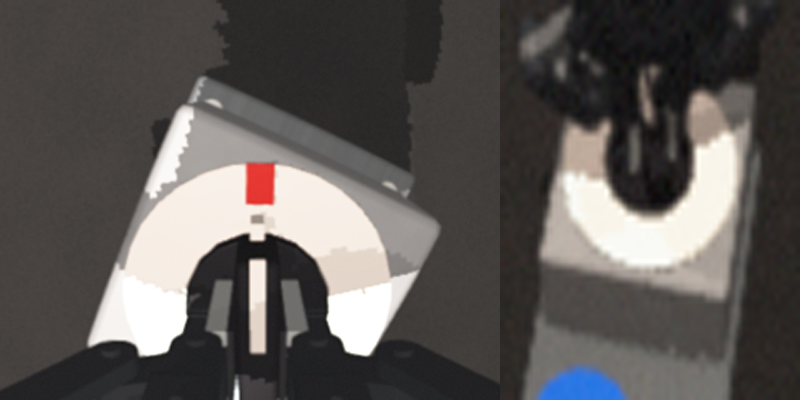

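The wrist close-up shows the red mark centred at crop x≈260 and the pointer at x≈258, so they nearly align. Now I'll quantify the rest.

Run:
```python
from h import *
f=dict(np.load("pics/wrist2.npz"));c=f["color"].astype(int);B,G,R=c[...,0],c[...,1],c[...,2]
an=lambda d:np.degrees(np.arctan2(d[1],d[0]))%360
C=np.array([.487,.0228])
y,x=np.nonzero((R>G+80)&(R>B+80)&(np.arange(384)[:,None]<200)&(abs(np.arange(512)-256)<30))
r=np.array([fonz(f,a,b,.086)[:2] for a,b in zip(x,y)]);m=r.mean(0);print("red",m,an(m-C),"ptp",[x.min(),x.max(),y.min(),y.max()])
_,_,v=np.linalg.svd(r-m);v=v[0]*np.sign(v[0]@(m-C));print("red axis",an(v))
g=c.min(2)
for y in range(184,276,4): print(y,g[y,244:270].tolist())
```

```text
red [0.44926393 0.03144352] 167.0988317391716 ptp [np.int64(248), np.int64(264), np.int64(158), np.int64(182)]
red axis 166.86410986916977
184 [232, 232, 232, 232, 233, 234, 234, 233, 231, 231, 231, 231, 231, 231, 234, 235, 234, 231, 228, 229, 231, 232, 231, 231, 231, 231]
188 [232, 232, 232, 232, 232, 232, 226, 216, 209, 198, 195, 192, 187, 189, 200, 212, 227, 232, 232, 231, 231, 231, 231, 231, 231, 231]
192 [231, 231, 231, 232, 232, 226, 177, 140, 133, 133, 133, 133, 131, 142, 176, 200, 204, 205, 205, 204, 212, 227, 231, 231, 231, 231]
196 [230, 230, 230, 230, 231, 230, 228, 230, 231, 231, 231, 231, 231, 230, 222, 208, 203, 204, 209, 210, 211, 219, 227, 230, 230, 230]
200 [161, 130, 103, 94, 91, 114, 188, 226, 230, 230, 230, 230, 231, 226, 175, 108, 82, 84, 101, 139, 184, 210, 206, 207, 211, 218]
204 [25, 22, 21, 25, 21, 53, 104, 129, 135, 133, 134, 135, 135, 128, 87, 40, 23, 21, 22, 24, 23, 24, 28, 25, 23, 22]
208 [23, 22, 21, 22, 23, 24, 23, 23, 21, 23, 23, 24, 24, 23, 23, 23, 22, 22, 23, 22, 24, 23, 29, 35, 37, 35]
212 [24, 19, 21, 22, 22, 27, 22, 22, 24, 22, 22, 24, 22, 22, 20,
[... 1126 characters left out ...]
 [31, 31, 32, 30, 33, 97, 179, 200, 200, 200, 200, 200, 200, 201, 188, 114, 47, 31, 32, 30, 33, 30, 28, 28, 27, 27]
256 [30, 30, 33, 28, 30, 96, 178, 201, 200, 200, 199, 200, 201, 202, 187, 113, 46, 32, 34, 31, 31, 30, 29, 26, 27, 28]
260 [30, 30, 31, 29, 29, 76, 150, 191, 200, 201, 200, 199, 201, 201, 187, 113, 44, 32, 33, 33, 30, 29, 30, 30, 40, 45]
264 [31, 31, 30, 28, 31, 75, 150, 191, 200, 200, 199, 200, 200, 201, 188, 113, 45, 31, 32, 33, 30, 31, 27, 31, 40, 44]
268 [30, 30, 32, 31, 31, 77, 149, 191, 201, 200, 199, 200, 201, 202, 187, 112, 45, 32, 33, 33, 31, 29, 29, 33, 40, 47]
272 [31, 31, 33, 31, 30, 38, 62, 82, 87, 87, 86, 86, 87, 88, 82, 57, 38, 34, 31, 33, 30, 25, 30, 33, 43, 46]
```

Run:
```python
from h import *
f=dict(np.load("pics/wrist2.npz"))
an=lambda d:np.degrees(np.arctan2(d[1],d[0]))%360
C=np.array([.487,.0228])
a,b=fonz(f,254.4,220,.117)[:2],fonz(f,254.3,268,.117)[:2];print("bar line",an(a-b),a,b)
n=np.array([-(a-b)[1],(a-b)[0]]);n/=np.linalg.norm(n);print("C offset from line mm",(C-b)@n*1000)
for z in(.086,.09):
    t=fonz(f,254.1,195,z)[:2];print("tip",t,an(t-C),np.linalg.norm(t-C))
print("mid-line ref angle of red from b:",an(np.array([.44926,.03144])-b),"tip from b",an(t-b))
st()
```

```text
bar line 168.43713134213036 [0.46497436 0.02724608] [0.48813258 0.02250802]
C offset from line mm -0.05903548275425788
tip [0.46226533 0.02785793] 168.44306743902408 0.025246511595663948
tip [0.46119939 0.02804942] 168.4995158241402 0.026329223969284856
mid-line ref angle of red from b: 167.05943556684645 tip from b 168.373854346406
clock 3.8 pos [0.4867 0.0239 0.1086] yaw_y 78.63 zax [ 7.0e-04  4.5e-03 -1.0e+00] F [-2.3  7.9  8. ] T [1.52 0.6  0.  ] open 0.133 grip 32.7 j [-0.119  0.234 -0.413  0.924  0.005  0.08 ]
```

```bash
python3 -m handwheel '[[0,0,0.026,0,0.05,-0.05,255],[0,0,0.026,0,0.05,-0.05,255],[0,0,0.026,0,0.05,-0.05,255]]'
cat > chk.py <<'E'
from h import *
from bench import arm
st([.487,.0228,.108])
f=arm.grab_frame("wrist");c=f["color"].astype(int);B,G,R=c[...,0],c[...,1],c[...,2];g=c.min(2)
an=lambda d:np.degrees(np.arctan2(d[1],d[0]))%360
C=np.array([.487,.0228])
y,x=np.nonzero((R>G+80)&(R>B+80)&(np.arange(384)[:,None]<200)&(abs(np.arange(512)-256)<30))
r=np.array([fonz(f,a,b,.086)[:2] for a,b in zip(x,y)]).mean(0)
mid=lambda v:np.average(np.arange(244,266),weights=np.clip(g[v,244:266]-60,0,130))
pa,pb=[fonz(f,np.mean([mid(v+k) for k in range(3)]),v+1,.117)[:2] for v in(220,264)]
print("bar",an(pa-pb),"red",an(r-C),"red from pb",an(r-pb))
E
python3 chk.py
```

```text
clock: 4.05
eef_pos: [0.4867, 0.024, 0.1086]
tool_rot: [-0.0, 0.112, 0.994, 0.002]
contact_force: [-2.0, 6.6, 3.5]
opening: 0.133
grip_force: 32.2
clock 4.05 pos [0.4867 0.024  0.1086] yaw_y 77.11 zax [ 3.0e-04  3.6e-03 -1.0e+00] F [-2.   6.6  3.5] T [ 1.24  0.42 -0.01] open 0.133 grip 32.2 j [-0.118  0.234 -0.412  0.924  0.004  0.107]
tool shift cm [-0.05 -0.11  0.06]
bar 167.11366869602645 red 167.0570692396146 red from pb 166.91927986164941
```

```bash
python3 -m handwheel '[[0,0,0,0,0.08,0,255],[0,0,0,0,0.08,0,255],[0,0,0,0,0.08,0,120],[0,0,0,0,0.08,0,120],[0,0,0,0,0.08,0,120],[0,0,0,0,0.08,0,60],[0,0,0,0,0.08,-3,0],[0,0,0,0,0.08,-7,0],[0,0,0,0,0.08,-11,0],[0,0,0,0,0.08,-14,0]]'
python3 - <<'E'
from h import *
from bench import arm
st([.625,-.077,.25])
f=arm.grab_frame("wrist");np.savez("pics/w3.npz",**f);cv2.imwrite("pics/w3.png",f["color"])
E
```

```text
clock: 4.93
eef_pos: [0.4876, 0.0229, 0.2508]
tool_rot: [0.001, 0.113, 0.994, -0.0]
contact_force: [1.2, 0.2, -0.1]
opening: 1.003
grip_force: 0.0
clock 4.93 pos [0.4876 0.0229 0.2508] yaw_y 77.05 zax [ 2.3e-03 -4.0e-04 -1.0e+00] F [ 1.2  0.2 -0.1] T [-0.02 -0.04 -0.01] open 1.003 grip 0.0 j [-0.118  0.142 -0.161  1.266 -0.     0.109]
tool shift cm [-15.63  -6.66   0.12]
```

View pics/w3.png

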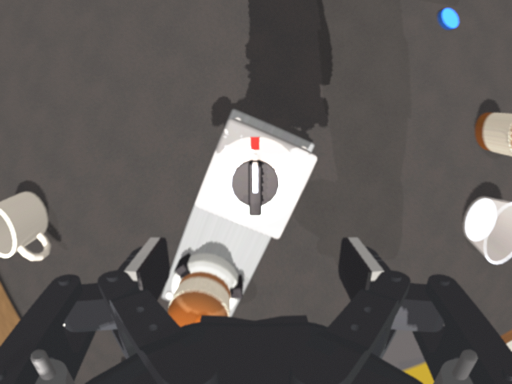

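The pointer now points at the red mark, both at x≈255. Next, over the cap.

```bash
python3 -m handwheel '[[0,0,0,-15.63,-6.66,0,0],[0,0,0,-15.63,-6.66,0,0],[0,0,0,-15.63,-6.66,0,0],[0,0,0,-15.63,-6.66,0,0],[0,0,0,-15.63,-6.66,0,0],[0,0,0,-15.63,-6.66,0,0],[0,0,0,-15.63,-6.66,0,0]]' >/dev/null
python3 - <<'E'
from h import *
from bench import arm
an=lambda d:np.degrees(np.arctan2(d[1],d[0]))%360
f=dict(np.load("pics/w3.npz"));c=f["color"].astype(int);B,G,R=c[...,0],c[...,1],c[...,2];g=c.min(2)
y,x=np.nonzero(((R>G+80)&(R>B+80))[130:155,240:270]);r=fonz(f,x.mean()+240,y.mean()+130,.086)[:2]
mid=lambda v:np.average(np.arange(249,263),weights=np.clip(g[v,249:263].astype(float)-120,0,110)+1e-9)
p=[fonz(f,np.mean([mid(v+k) for k in range(3)]),v+1,.117)[:2] for v in(168,186)]
print("bar",an(p[0]-p[1]),"red",an(r-[.487,.0228]),an(r-p[1]),p,r)
f=arm.grab_frame("wrist");np.savez("pics/w4.npz",**f);c=f["color"].astype(int);B,G,R=c[...,0],c[...,1],c[...,2]
print([b for b in blobs((B>R+60)&(B>G+20),300)])
m=(B>R+60)&(B>G+20)
n,l,s,q=cv2.connectedComponentsWithStats(m.astype(np.uint8));i=1+np.argmax(s[1:,4]);print(s[i],q[i],fonz(f,*q[i],.19))
st([.625,-.077,.176])
cv2.imwrite("pics/w4.png",f["color"])
E
```

```text
bar 167.1338001946858 red 167.16732129282468 167.1948305574096 [array([0.46964045, 0.02678282]), array([0.48585777, 0.02307862])] [0.44936056 0.03137405]
[([256.93, 217.55], 4039), ([157.91, 215.67], 529), ([238.78, 274.07], 618)]
[ 219  178   73   79 4039] [256.92820005 217.54567962] [ 0.62422293 -0.07606239  0.19      ]
clock 5.62 pos [ 0.6237 -0.0763  0.2475] yaw_y 77.07 zax [-1.4e-03  6.0e-04 -1.0e+00] F [ 0.2 -0.5  0. ] T [0.05 0.02 0.04] open 0.997 grip 0.0 j [-0.249  0.421  0.208  1.359  0.    -0.024]
tool shift cm [-0.15 -0.04  7.15]
```

View pics/w4.png

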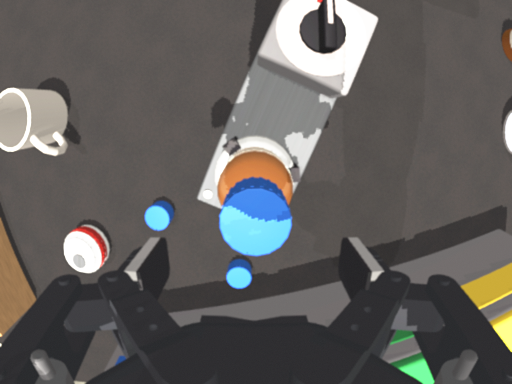

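The wrist view shows the knob at (323,30) and the cap's top disc at about (256,221), midway between the fingers.

Run:
```python
from h import *
f=dict(np.load("pics/w4.npz"))
P=[fonz(f,u,v,.196) for u,v in((219.5,221),(292,221),(256,257))]
print(P,(P[0]+P[1])/2,np.linalg.norm(P[0]-P[1])); d=P[2]-(P[0]+P[1])/2;print(np.linalg.norm(d))
# circle from bottom point: centre is 23.5mm back along image-up
C=P[2]-d/np.linalg.norm(d)*.0235;print("C",C)
st([C[0],C[1],.176])
```

```text
[array([ 0.61907314, -0.09976791,  0.196     ]), array([ 0.62967486, -0.05407014,  0.196     ]), array([ 0.64963976, -0.08254813,  0.196     ])] [ 0.624374   -0.07691902  0.196     ] 0.046911432898272036
0.02588523132105012
C [ 0.62670215 -0.07743773  0.196     ]
clock 5.62 pos [ 0.6237 -0.0763  0.2475] yaw_y 77.07 zax [-1.4e-03  6.0e-04 -1.0e+00] F [ 0.2 -0.5  0. ] T [0.05 0.02 0.04] open 0.997 grip 0.0 j [-0.249  0.421  0.208  1.359  0.    -0.024]
tool shift cm [-0.33 -0.05  7.15]
```

```bash
python3 -m handwheel '[[0,0,0,-0.15,-0.05,3,0],[0,0,0,-0.15,-0.05,5.5,0],[0,0,0,-0.15,-0.05,7.2,0],[0,0,0,-0.15,-0.05,7.6,0],[0,0,0,-0.15,-0.05,7.6,0],[0,0,0,-0.15,-0.05,7.6,0]]'
python3 -c "
from h import *
st([.626,-.077,.172])"
```

```text
clock: 6.12
eef_pos: [0.6258, -0.0769, 0.1735]
tool_rot: [0.001, 0.112, 0.994, -0.0]
contact_force: [1.1, 0.1, -0.1]
opening: 1.002
grip_force: 0.0
clock 6.12 pos [ 0.6258 -0.0769  0.1735] yaw_y 77.11 zax [ 1.5e-03 -3.0e-04 -1.0e+00] F [ 1.1  0.1 -0.1] T [ 0.   -0.02 -0.  ] open 1.002 grip 0.0 j [-0.25   0.447  0.066  1.188  0.    -0.025]
tool shift cm [-0.02 -0.01  0.15]
```

Close on the cap with moderate grip.

```bash
python3 -m handwheel '[[0,0,0,0,0,0.1,255],[0,0,0,0,0,0.1,255],[0,0,0,0,0,0.1,255],[0,0,0,0,0,0.1,255],[0,0,0,0,0,0.1,255],[0,0,0,0,0,0.1,255],[0,0,0,0,0,0.1,255],[0,0,0,0,0,0.1,255]]' 35
python3 -c "
from h import *
st([.626,-.077,.172])"
```

```text
clock: 6.78
eef_pos: [0.6267, -0.0771, 0.1723]
tool_rot: [0.001, 0.112, 0.994, 0.0]
contact_force: [0.2, 2.1, 5.6]
opening: 0.54
grip_force: 35.6
clock 6.78 pos [ 0.6267 -0.0771  0.1723] yaw_y 77.09 zax [ 2.5e-03  6.0e-04 -1.0e+00] F [0.2 2.1 5.6] T [0.6  0.01 0.  ] open 0.54 grip 35.6 j [-2.500e-01  4.480e-01  6.500e-02  1.185e+00  1.000e-03 -2.500e-02]
tool shift cm [ 0.07 -0.01  0.03]
```

```bash
python3 -m handwheel '[[0,0,-0.04,0,0,0,255],[0,0,-0.08,0,0,0,255],[0,0,-0.08,0,0,0,255]]' >/dev/null; python3 -c "
from h import *
st()"; python3 -m handwheel '[[0,0,-0.04,0,0,0,255],[0,0,-0.08,0,0,0,255],[0,0,-0.08,0,0,0,255]]' >/dev/null; python3 -c "
from h import *
st()"
```

```text
clock 7.03 pos [ 0.6268 -0.077   0.1723] yaw_y 81.77 zax [ 2.7e-03  8.0e-04 -1.0e+00] F [0.1 2.6 5.6] T [0.7  0.04 0.  ] open 0.544 grip 35.6 j [-2.500e-01  4.480e-01  6.500e-02  1.185e+00  1.000e-03 -1.060e-01]
clock 7.28 pos [ 0.6268 -0.0768  0.1723] yaw_y 86.36 zax [ 0.0027  0.0012 -1.    ] F [-0.7  3.4  5.5] T [ 0.84  0.01 -0.01] open 0.54 grip 35.7 j [-0.25   0.448  0.065  1.185  0.002 -0.186]
```

```bash
for i in 1; do python3 -m handwheel '[[0,0,-0.04,0,0,0,255],[0,0,-0.07,0,0,0,255],[0,0,-0.07,0,0,0,255]]' >/dev/null; python3 -c "
from h import *
st()"; done; python3 -m handwheel '[[0,0,-0.04,0,0,0,255],[0,0,-0.07,0,0,0,255],[0,0,-0.07,0,0,0,255]]' >/dev/null; python3 -c "
from h import *
st()";  python3 -m handwheel '[[0,0,-0.04,0,0,0,255],[0,0,-0.06,0,0,0,255],[0,0,-0.06,0,0,0,255]]' >/dev/null; python3 -c "
from h import *
st()"
```

```text
clock 7.53 pos [ 0.6267 -0.0766  0.1723] yaw_y 90.26 zax [ 0.0027  0.0019 -1.    ] F [0.2 4.1 6.1] T [ 0.98  0.08 -0.74] open 0.535 grip 35.7 j [-0.25   0.448  0.065  1.186  0.003 -0.254]
clock 7.78 pos [ 0.6276 -0.0765  0.1724] yaw_y 94.24 zax [ 0.0045  0.0023 -1.    ] F [3.1 5.  4.7] T [ 1.14 -0.46 -0.99] open 0.537 grip 35.7 j [-0.25   0.448  0.066  1.184  0.003 -0.324]
clock 8.03 pos [ 0.6281 -0.0764  0.1725] yaw_y 97.69 zax [ 0.0055  0.0024 -1.    ] F [3.6 6.4 4.6] T [ 1.2  -0.68 -0.91] open 0.542 grip 36.2 j [-0.249  0.449  0.066  1.184  0.004 -0.384]
```

Torque rises at about 12° counter-clockwise, so that way is the stop and clockwise unlocks.

```bash
python3 -m handwheel '[[0,0,0.1,0,0,0,255],[0,0,0.2,0,0,0,255],[0,0,0.3,0,0,0,255],[0,0,0.4,0,0,0,255],[0,0,0.5,0,0,0,255],[0,0,0.6,0,0,0,255],[0,0,0.6,0,0,0,255]]' >/dev/null; python3 -c "
from h import *
st()"; python3 -m handwheel '[[0,0,0.1,0,0,0,255],[0,0,0.2,0,0,0,255],[0,0,0.3,0,0,0,255],[0,0,0.4,0,0,0,255],[0,0,0.5,0,0,0,255],[0,0,0.53,0,0,0,255],[0,0,0.53,0,0,0,255]]' >/dev/null; python3 -c "
from h import *
st()"
```

```text
clock 8.62 pos [ 0.6277 -0.0777  0.1723] yaw_y 63.18 zax [ 4.2e-03 -5.0e-04 -1.0e+00] F [3.2 1.4 4.7] T [ 0.3  -0.59 -0.03] open 0.536 grip 36.2 j [-2.500e-01  4.490e-01  6.600e-02  1.184e+00  1.000e-03  2.180e-01]
clock 9.2 pos [ 0.6269 -0.0783  0.1723] yaw_y 33.02 zax [ 0.0029 -0.0016 -1.    ] F [ 2.2 -0.8  6.9] T [-0.1  -0.14 -0.03] open 0.539 grip 36.3 j [-2.510e-01  4.480e-01  6.500e-02  1.185e+00 -1.000e-03  7.440e-01]
```

```bash
python3 -m handwheel '[[0,0,0,0,0,-0.2,255],[0,0,0,0,0,-0.4,255],[0,0,0,0,0,-0.4,255]]' >/dev/null; python3 -c "
from h import *
st()"
```

```text
clock 9.45 pos [ 0.6266 -0.0781  0.1752] yaw_y 33.0 zax [ 1.4e-03 -9.0e-04 -1.0e+00] F [ 2.9 -1.8 -0.7] T [-0.41 -0.8   0.02] open 0.538 grip 35.9 j [-0.251  0.448  0.072  1.193 -0.     0.744]
```

```bash
python3 -m handwheel '[[0,0,0,0,0,-0.8,255],[0,0,0,0,0,-1.6,255],[0,0,0,0,0,-2.4,255],[0,0,0,0,0,-3.4,255],[0,0,0,0,0,-4.4,255],[0,0,0,0,0,-5.4,255],[0,0,0,0,0,-6.2,255],[0,0,0,0,0,-6.6,255],[0,0,0,0,0,-6.6,255],[0,0,0,0,0,-6.6,255]]'
python3 - <<'E'
from h import *
from bench import arm
st()
F=[arm.grab_frame(n) for n in("wrist","scene")]
np.savez("pics/w5.npz",**F[0])
cv2.imwrite("pics/z5.png",np.hstack([cv2.resize(F[0]["color"],(400,300)),cv2.resize(F[1]["color"][120:345,90:390],(400,300))]))
E
```

```text
clock: 10.28
eef_pos: [0.6259, -0.0775, 0.241]
tool_rot: [0.0, 0.478, 0.879, 0.0]
contact_force: [-0.7, 0.3, -0.6]
opening: 0.541
grip_force: 36.1
clock 10.28 pos [ 0.6259 -0.0775  0.241 ] yaw_y 32.95 zax [ 2.e-04  0.e+00 -1.e+00] F [-0.7  0.3 -0.6] T [0.04 0.06 0.04] open 0.541 grip 36.1 j [-0.25   0.425  0.199  1.344  0.     0.745]
```

View pics/z5.png

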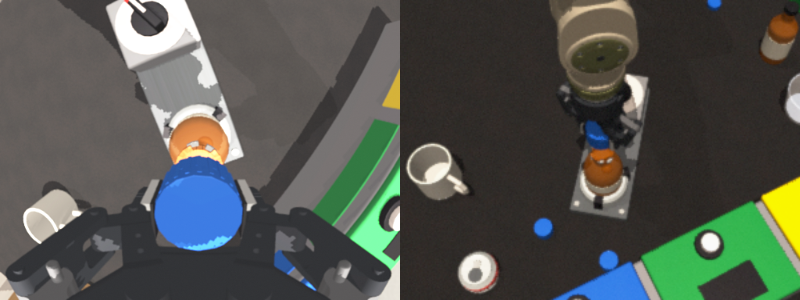

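The cap is held in the gripper at wrist crop (200,205), well above the bare bottle neck. The knob is still on its mark and the bystanders haven't moved.

```bash
python3 -c "
from bench import arm
print(arm.finish_job())"
```

```text
the job is handed in; nothing more can be done
None
```

Job handed in after about 10 s of robot time: the knob measures within about 0.1° of the red mark, the cap hit its stop counter-clockwise and unlocked clockwise, and it is held in the gripper about 5 cm above the bottle's rim, with no sign in the images of anything else disturbed.

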